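# Prove a drilled guide block on a spring-return go-pin fixture

### The job

Take the drilled, slotted guide block out of the channel rack, stand it on the rubber mat and let go, then take it again by its other two sides, where the jaws leave room for the fingers, and seat it fully down between the forked jaws of the pin gauge fixture, never letting it topple. Let go of it, then slide the gauge's spring-return slide all the way to its end stop, without forcing it, so that its pin passes through the block's hole, and let it snap back home by itself. Leave the block seated in the fixture, and leave the two blanks, the oil can and the wrench where they are.

Things in the scene. Friction and masses are not known exactly. Their poses are not given: they have to be found in the camera images.
- block_mid (a point): Centre, half-way up, of the drilled guide block: loose, aluminium, 0.24-0.4 kg, 24 mm thick (x), 50 wide (y), 80 high (z), upright in one of the rack's three places. A 16 mm hole runs through its thickness at this point; a slot 12 mm wide, 8 deep crosses its top along x, which tells it from the plain blanks. Same either way round.
- guide_block: The same block; origin at the centre of its foot, 40 mm below point block_mid, same axes.
- blank1: Plain block of the same outer size, 24 x 50 x 80 mm, no hole and no slot on top; origin at the centre of its foot. Stands in another place of the rack; leave it.
- blank2: Second plain block like blank1, in the remaining place; leave it.
- rack: Fixed grey channel rack, 260 mm (x) by 60; origin under its centre. Floor 6 mm; side walls 54 mm apart inside, up to 82 mm above the bench, so blocks show 4 mm and cannot be gripped across their width. Places at x = -80, 0, 80 mm, blocks' thickness along x, 56 mm free between them. Strips 8 mm high above the floor hold the feet. Grip a block across its thickness, fingers between the walls.
- mat: Fixed rubber mat 150 x 150 x 4 mm on the bench; origin at the centre of its underside, its top 4 mm above the bench. Nothing else stands on it.
- nest_floor (a point): Centre of the fixture's nest floor, 12 mm above the bench; x is the slide's travel. The block seats on it, thickness along x, between two pairs of steel tines 27 mm apart, 84 mm high from here, flaring to 41 mm apart at 95 mm. Tines reach only 16 mm either side in y: fingers fit beyond the block's width. Lips 6 mm high lie 27 mm either side in y. Seated, the block's centre is 40 mm above.
- fixture: Fixed pin gauge fixture: dark steel base 250 mm (x) x 100 mm (y) x 12 mm; origin under the base's centre on the bench. Its +x points from the slide to the nest; the nest is at x = +65 mm. A guide block 36 mm wide, top 66 mm above the bench, stands at x = +3 to +21 mm.
- slide_grip (a point): Centre of the slide's upright black handle, 80 mm above the bench: 24 mm long (x, the travel), 16 mm wide (y), 36 mm high, standing on a 40 x 36 mm carriage whose top is 62 mm above the bench (handle top 98 mm). x points along the travel, towards the nest.
- slide (a joint): Travel of the spring-return slide towards the nest, m: 0 home, 0.050 at its rigid end stop. The spring pushes back about 3 N at home, 9 N at the end, and snaps it home when let go. Its 9 mm pin, 52 mm above the bench, passes through the tines and the seated block's hole. A push risen by 12 to 15 N over that at the start means the stop is reached.
- handle (a joint): Give of the handle on its stiff rubber mount along the travel, m, 0 at rest, positive towards the nest: 1 mm for each 10 N of push. More than 4 mm (40 N) is forcing it.
- oil_can: Steel can, 56 mm diameter, 130 mm high, loose bystander; origin at the centre of its underside.
- wrench: Steel wrench lying flat, loose bystander.
Mind the look-alikes: they are no part of the job. What is shaped like the guide_block but blue is not meant. Of the things shaped like the mat, the rubber one is meant.

How it is judged:
By the outcome, as a careful person would: the job done as asked, in the order asked, and still so for the second after the job is handed in, with the robot touching nothing.
It also fails if it takes over 69 s, if anything falls off the work surface, if the arm or the gripper's body presses on something with over 40 N, if the wrist force passes 120 N, or if a joint passes its speed limit or range.

### The arm

A 6-joint arm with a two-finger parallel gripper is mounted at the origin on the work surface. World frame = base frame: x ahead of the robot, y to its left, z up, the work surface at z = 0. Lengths are in m, angles in rad, forces in N, time in s.
With the tool pointing down it reaches from about 0.3 to 0.875 m from the base axis. Payload 6.4 kg.
Tool frame: the origin (TCP) lies midway between the tips of the shut fingers; the grasp point (between the pads) lies 19 mm behind it (grasp_offset is the distance from the TCP to the grasp point, in m); z points along the fingers, y is the line along which they close (so a half turn about z gives the same grasp; the last joint's range is limited). The gripper opens to 85 mm and grips with 20 to 120 N. Pads are 22 mm wide; open, the fingers measure 114 mm over their backs; the gripper's body (76 mm by 85 mm) begins 54 mm behind the grasp point. The pads swing forward as they close: fully open they stand 13 mm farther back than shut.
Start: joints at [-1.489, 0.181, 1.607, -0, 1.354, -0.206], TCP at [0.163, -0.551, 0.231] pointing down, gripper open.
Joint ranges: [-2.99, 2.99], [-0.89, 2.07], [0.3, 2.58], [-1.14, 4.28], [0, 2.63], [-3.12, 3.12]. Speed limits (rad/s): [2.57, 2.57, 3.01, 3.14, 3.14, 3.14].

### API

Orientations are given as a unit quaternion [w, x, y, z].
In Python, from bench import * gives the robot as it stands. The module is installed in compiled form; this text tells all that it offers.
- The arm moves only by the tool servo_tool, never from a script. Its argument "commands" is text: rows parted by semicolons, each of 7 numbers parted by spaces: the turn, a rotation vector about the tool's x, y, z in rad, then the shift along the tool's x, y, z in mm, then the opening, from 0 (shut) to 1 (fully open). In form: wx wy wz dx dy dz claw; .... A call has 1 to 5 rows; each row shifts and turns the commanded pose from where the row before left it, along the tool's axes as they then stand; what a row does not reach is not made up. A row lasts 1/8 s, in which the tool goes at most 62.5 mm and 10.7 degrees, less where a joint would pass 70% of its speed; a pose out of reach is approached as far as the arm can. A call with a gripper value outside its range is refused whole. The fingers move at their own pace and stop on an object; the grip force is fixed at half the most. Time passes only in rows, so rows that do not move let the fingers close. It gives the time, the measured TCP pose, the force, the opening and the grip force at its end, in the units of the state.
- get_obs(): the state, without advancing time (a new reading comes with each control period).
- camera(name): name is "scene" or "top"; returns the picture (420x560x3 uint8, blue, green, red); there is no depth.
- calibration(name): a dict with "fx", "fy", "cx", "cy" (pixels), "k1" (the pictures are not rectified: a ray, as slopes to the right and down, at radius r is drawn at 1 + k1 r^2 times it, then the intrinsics apply), "R" (3x3) and "t" (3): a world point X has camera coordinates R X + t. Camera axes: x right, y down, z forward; pixel columns grow to the right and rows downward; lengths in m; the calibration is good to about 2 mm. A picture is of the moment at which its call begins. calibration takes no time and is no camera call.
- hand_in(): hands the job in; it is judged then, once.
The state is a dict: "time_s": time; "q": joint angles; "dq": joint speeds; "joint_efforts": joint torques, N m; "eef_pos": TCP position; "eef_rot": TCP orientation; "wrist_force": force on the tool from outside, world axes, zero at the start; "torque": the same for the moment, N m; "opening": opening from 0.0 (shut) to 1.0 (fully open); "grasp_force": force on a finger pad.
Only numpy, scipy, OpenCV 4.12 (cv2) and the standard library are available. Lean on these libraries where they do the work, as an engineer would, in place of code of your own. Each camera call takes 0.05 s, during which the arm holds its last target. There are 200 camera calls.

## Working session

There is one attempt and no reset: what is moved stays moved. The work goes in short steps, Python scripts to look and compute and a tool call to move; the robot and the scene stay as the last step left them, time stands still between calls to the robot, and variables do not carry over. Pictures are saved under pics/ and viewed, at most 10 in all, crops included, and the job is handed in when it is done.

Besides the shell and the picture viewer there is one more tool, called after "Call:" as name(argument=value, ...) on one line, values as JSON. servo_tool: Moves the arm, as the interface text tells. Its arguments: {"type":"object","properties":{"commands":{"type":"string"}},"required":["commands"]}

```bash
mkdir -p pics; python3 - <<'E'
from bench import *
import cv2
for n in("scene","top"):
    cv2.imwrite(f"pics/{n}0.png",camera(n)); print(n,calibration(n))
o=get_obs();print(o)
E
```

```text
scene {'fx': 475.6060588590124, 'fy': 475.6060588590124, 'cx': 279.22013410481685, 'cy': 210.5560170236253, 'k1': 0.019362548965659993, 'R': array([[-0.73653138,  0.67628101,  0.01286547],
       [ 0.53743766,  0.59665573, -0.59595529],
       [-0.4107095 , -0.43202538, -0.80291455]]), 't': array([ 0.4348244 , -0.22452004,  1.29203049])}
top {'fx': 501.86548752534014, 'fy': 501.86548752534014, 'cx': 276.712523818382, 'cy': 209.61780634873708, 'k1': -0.08245109544258977, 'R': array([[-0.02711232, -0.99933126,  0.02453487],
       [-0.99673469,  0.02515813, -0.07672696],
       [ 0.0760584 , -0.026535  , -0.99675023]]), 't': array([-0.03590461,  0.56364392,  1.35640353])}
{'time_s': 0.1, 'q': array([-1.48927903e+00,  1.81466931e-01,  1.60791244e+00, -9.04070974e-06,
        1.35380134e+00, -2.06296466e-01]), 'dq': array([-6.54173119e-04, -1.48063345e-03, -2.29294669e-03,  1.98469351e-03,
       -3.49036630e-04,  8.47892850e-05]), 'joint_efforts': array([ 4.21300565e-04, -4.45876837e+01, -3.52237236e+01, -2.25067497e-04,
        4.24923943e-03, -1.44757507e-06]), 'eef_pos': array([ 0.16319197, -0.55083503,  0.230472  ]), 'eef_rot': array([-7.92758605e-04,  9.89662810e-01,  1.43411620e-01,  4.51019751e-05]), 'wrist_force': array([ 0.12771249,  0.76206158, -0.34683674]), 'torque': array([-0.01833824,  0.03787945,  0.01716832]), 'grasp_force': 0.0, 'opening': 1.0030643591301203}
```

View pics/scene0.png

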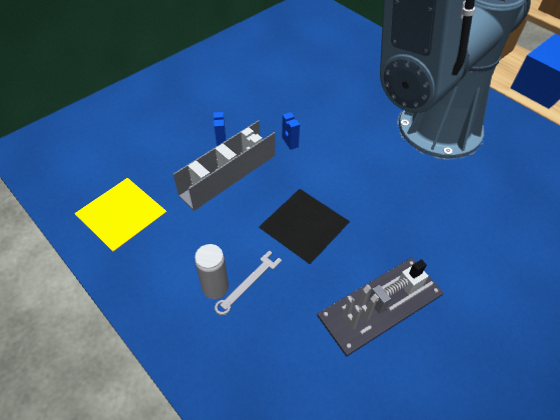

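View pics/top0.png

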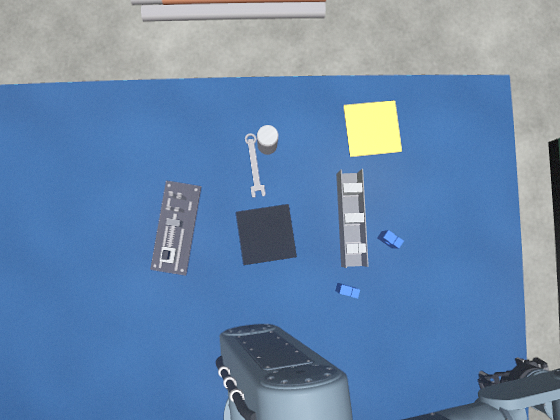

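The scene view shows the rack at about (225,165), the black mat at (305,225), the fixture at (380,305), and the can and wrench at (210,270) and (245,285). In the top view the rack is at (352,218), the mat at (266,235) and the fixture at (176,228). Next I'll enlarge the rack and fixture in one composite.

```bash
cat > h.py <<'E'
import numpy as np, cv2
from bench import calibration
def ray(n,px):
    c=calibration(n); p=np.atleast_2d(np.array(px,float))
    d=(p-[c['cx'],c['cy']])/[c['fx'],c['fy']]; u=d.copy()
    for _ in range(20): u=d/(1+c['k1']*(u**2).sum(1,keepdims=True))
    R=np.array(c['R']); o=-R.T@c['t']
    return o,np.c_[u,np.ones(len(u))]@R
def plane(n,px,z):
    o,d=ray(n,px); return o+d*((z-o[2])/d[:,2])[:,None]
def proj(n,X):
    c=calibration(n); X=np.atleast_2d(X)@np.array(c['R']).T+c['t']; u=X[:,:2]/X[:,2:]
    return u*(1+c['k1']*(u**2).sum(1,keepdims=True))*[c['fx'],c['fy']]+[c['cx'],c['cy']]
E
python3 - <<'E'
import cv2,numpy as np
t=cv2.imread("pics/top0.png");s=cv2.imread("pics/scene0.png")
def c(i,x,y,w,h,W,H): return cv2.resize(i[y:y+h,x:x+w],(W,H),interpolation=cv2.INTER_CUBIC)
a=c(t,330,165,40,110,216,594); b=c(t,145,175,60,105,340,594)
d=c(s,165,110,120,100,240,200); e=c(s,310,250,140,110,240,190)
r=np.vstack([d,e,np.zeros((204,240,3),np.uint8)])
cv2.imwrite("pics/c1.png",np.hstack([a,b,r]))
E
```

```text
(no output)
```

View pics/c1.png

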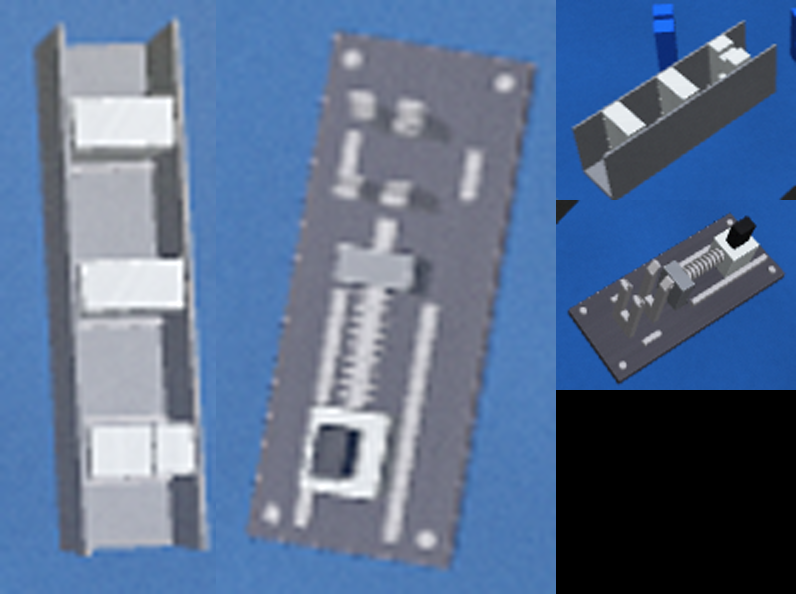

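The slotted block is the near one in the rack, at top (357,248). The tines are near top (176,203), and the handle is near (167,254).

```bash
python3 - <<'E'
from h import *
np.set_printoptions(precision=4,suppress=True)
t=cv2.imread("pics/top0.png");s=cv2.imread("pics/scene0.png")
def show(name,m,z,n="top",mn=15,off=(0,0)):
    cs,_=cv2.findContours(m.astype(np.uint8),0,2)
    for c in cs:
        if cv2.contourArea(c)<mn: continue
        p=c[:,0]+np.array(off)
        P=plane(n,p,z)[:,:2]*1000
        (cx,cy),(w,h),a=cv2.minAreaRect(P.astype(np.float32))
        print(name,n,'px',p.mean(0).round(1),'world mm',round(cx,1),round(cy,1),'size',round(w,1),round(h,1),'ang',round(a,2))
b,g,r=[t[...,i].astype(int) for i in range(3)]
roi=np.zeros(t.shape[:2],bool);roi[165:275,330:370]=1
show('blocktops',roi&(r>205),.086)
show('rack',roi&(b-r<40),.04,mn=200)
roi[:]=0;roi[195:275,225:305]=1
show('mat',roi&(b<80),.004,mn=300)
roi[:]=0;roi[170:285,140:210]=1
show('fixture',cv2.morphologyEx((roi&(b-r<35)).astype(np.uint8),3,np.ones((5,5))),.012,mn=500)
roi[:]=0;roi[245:265,160:178]=1
show('handle',roi&(t.max(2)<75),.098)
k=lambda x,y:((x-216)/340*60+145,y/594*105+175)
print('base corners',plane('top',[k(335,33),k(537,65),k(455,567),k(247,533)],.012))
print('tines',plane('top',[k(362,105),k(410,118),k(347,188),k(397,192)],.107))
# scene
b,g,r=[s[...,i].astype(int) for i in range(3)]
roi[:]=0;roi[255:285,405:430]=1
show('handle',roi&(s.max(2)<60),.09,'scene')
roi[:]=0;roi[120:190,170:270]=1
show('blocktops',roi&(r>190),.086,'scene')
roi[:]=0;roi[185:265,255:355]=1
show('mat',roi&(b<80),.004,'scene',300)
roi[:]=0;roi[250:360,312:447]=1
show('fixture',cv2.morphologyEx((roi&(b-r<35)).astype(np.uint8),2,np.ones((3,3))),.012,'scene',500)
E
```

```text
blocktops top px [352.  249.9] world mm 450.6 -243.4 size 26.4 23.6 ang 87.93
blocktops top px [361.1 246.7] world mm 452.7 -260.8 size 34.3 28.8 ang 88.37
blocktops top px [350.1 216.9] world mm 533.0 -251.8 size 47.9 21.1 ang 88.49
blocktops top px [350.6 186.4] world mm 612.5 -249.8 size 48.0 21.3 ang 88.71
rack top px [349.8 210.1] world mm 533.9 -254.3 size 265.4 74.2 ang 1.06
fixture top px [175.4 227.4] world mm 521.4 229.3 size 99.4 248.1 ang 79.21
base corners [[0.6512 0.2543 0.012 ]
 [0.6328 0.1554 0.012 ]
 [0.3893 0.1992 0.012 ]
 [0.4081 0.2998 0.012 ]]
tines [[0.6045 0.2238 0.107 ]
 [0.5979 0.202  0.107 ]
 [0.5667 0.231  0.107 ]
 [0.5643 0.2083 0.107 ]]
handle scene px [417.8 268.7] world mm 453.1 245.9 size 23.8 41.5 ang 81.41
blocktops scene px [198.9 168.6] world mm 612.3 -249.5 size 22.8 48.8 ang 1.66
blocktops scene px [224.8 150.3] world mm 532.6 -251.0 size 22.4 49.2 ang 0.49
blocktops scene px [253.8 137.2] world mm 453.9 -239.9 size 27.0 24.0 ang 2.09
blocktops scene px [246.8 131.2] world mm 452.2 -268.3 size 22.6 17.8 ang 2.63
mat scene px [306.  224.2] world mm 497.8 -16.6 size 149.2 148.2 ang 7.13
fixture scene px [376.2 304.7] world mm 515.8 233.3 size 100.0 265.9 ang 79.42
```

```bash
cat >> h.py <<'E'
def go(x,y,z,phi):
    "delta to target (mm, tool-x yaw deg, tool down): wz to turn; shift in tool axes now and after the turn"
    from bench import get_obs
    from scipy.spatial.transform import Rotation as Ro
    o=get_obs(); q=np.array(o['eef_rot']); R=Ro.from_quat(q[[1,2,3,0]]); p=np.array(o['eef_pos'])*1000
    a=np.radians(phi); T=Ro.from_matrix(np.array([[np.cos(a),np.sin(a),0],[np.sin(a),-np.cos(a),0],[0,0,-1]]))
    d=np.array([x,y,z])-p
    print('t',round(o['time_s'],2),'pos',p.round(1),'F',np.round(o['wrist_force'],1),'op',round(o['opening'],3),'g',round(o['grasp_force'],1))
    print('rot',(R.inv()*T).as_rotvec().round(3),'now',R.inv().apply(d).round(1),'after',T.inv().apply(d).round(1))
E
python3 -c "
from h import *
go(453.3,-253.1,200,91.3)
print(plane('top',[[(338-216)/340*60+145,451/594*105+175]],.098))"
```

```text
t 0.1 pos [ 163.2 -550.8  230.5] F [ 0.1  0.8 -0.3] op 1.003 g 0.0
rot [-1.000e-03 -1.000e-03 -1.306e+00] now [ 362.7 -203.1   30.9] after [291.1 296.8  30.5]
[[0.44742056 0.23828946 0.098     ]]
```

Call:
servo_tool(commands="0 0 -0.18 0 0 0 1;0 0 -0.18 0 0 0 1;0 0 -0.18 0 0 0 1;0 0 -0.18 0 0 0 1;0 0 -0.18 0 0 0 1")

```text
time_s: 0.72
eef_pos: [0.1632, -0.551, 0.2307]
eef_rot: [-0.0, 0.827, 0.562, 0.0]
wrist_force: [-0.1, 0.4, 0.0]
opening: 0.998
grasp_force: 0.0
```

Call:
servo_tool(commands="0 0 -0.18 0 0 0 1;0 0 -0.18 0 0 0 1;0 0 -0.045 0 0 0 1;0 0 0 40 40 0 1;0 0 0 40 40 0 1")

```text
time_s: 1.35
eef_pos: [0.2417, -0.4686, 0.2306]
eef_rot: [-0.0, 0.7, 0.714, 0.0]
wrist_force: [0.7, 0.2, -1.7]
opening: 1.002
grasp_force: 0.0
```

Call:
servo_tool(commands="0 0 0 40 40 0 1;0 0 0 40 40 0 1;0 0 0 40 40 0 1;0 0 0 40 40 0 1;0 0 0 40 40 0 1")

```text
time_s: 1.98
eef_pos: [0.4379, -0.2636, 0.2311]
eef_rot: [-0.0, 0.699, 0.715, -0.0]
wrist_force: [0.6, -0.4, -1.1]
opening: 0.999
grasp_force: 0.0
```

```bash
python3 -c "
from h import *
go(453.3,-253.1,160,91.3)"
```

```text
t 1.98 pos [ 437.9 -263.6  231.1] F [ 0.6 -0.4 -1.1] op 0.999 g 0.0
rot [-0.    -0.    -0.001] now [10.2 15.7 71.1] after [10.2 15.6 71.1]
```

Call:
servo_tool(commands="0 0 0 10 15.5 0 1;0 0 0 0 0 40 1;0 0 0 0 0 40 1;0 0 0 0 0 30 1;0 0 0 0 0 0 1")

```text
time_s: 2.6
eef_pos: [0.4502, -0.2541, 0.1187]
eef_rot: [-0.003, 0.7, 0.715, -0.0]
wrist_force: [0.4, -0.4, 0.3]
opening: 1.002
grasp_force: 0.0
```

```bash
python3 -c "
from h import *
from bench import camera
go(453.3,-253.1,42,91.3)
t=camera('top');s=camera('scene');cv2.imwrite('pics/t1.png',t);cv2.imwrite('pics/s1.png',s)
cv2.imwrite('pics/c2.png',np.hstack([cv2.resize(t[170:280,310:400],(400,489)),cv2.resize(s[80:200,180:280],(400,489))]))"
```

```text
t 2.6 pos [ 450.2 -254.1  118.7] F [ 0.4 -0.4  0.3] op 1.002 g 0.0
rot [-0.005 -0.004 -0.001] now [ 0.6  3.5 76.7] after [ 0.9  3.1 76.7]
```

View pics/c2.png

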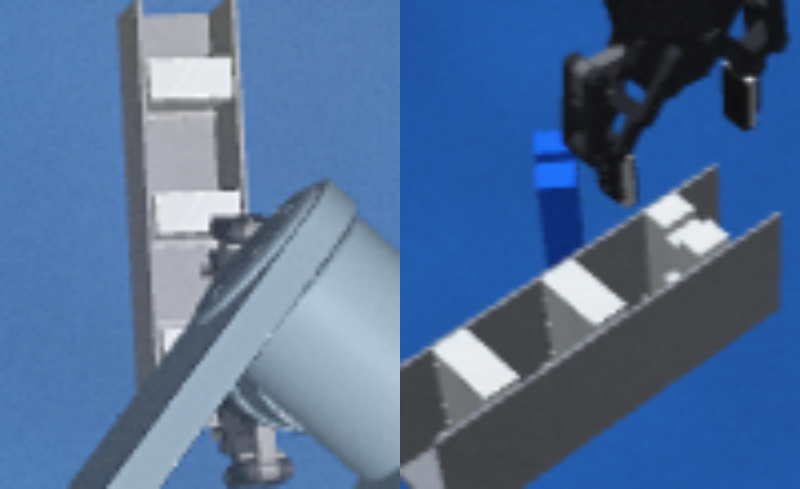

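The fingers straddle the slotted block: in the scene view they sit at about (233,122) and (265,105), to either side of it. They line up with the space between the walls, so I'm going down.

Call:
servo_tool(commands="0 0 0 0.7 3 0 1;0 0 0 0 0 20 1;0 0 0 0 0 20 1;0 0 0 0 0 20 1;0 0 0 0 0 16 1")

```text
time_s: 3.32
eef_pos: [0.4561, -0.2548, 0.0458]
eef_rot: [0.001, 0.699, 0.715, 0.0]
wrist_force: [0.2, -1.0, 0.5]
opening: 0.999
grasp_force: 0.0
```

Call:
servo_tool(commands="0 0 0 0 0 0 1;0 0 0 0 0 0 0;0 0 0 0 0 0 0;0 0 0 0 0 0 0;0 0 0 0 0 0 0")

```text
time_s: 3.95
eef_pos: [0.4551, -0.2543, 0.0456]
eef_rot: [0.0, 0.699, 0.715, -0.0]
wrist_force: [-2.4, -0.1, 3.3]
opening: 0.276
grasp_force: 61.8
```

Call:
servo_tool(commands="0 0 0 0 0 0 0;0 0 0 0 0 0 0;0 0 0 0 0 0 0")

```text
time_s: 4.32
eef_pos: [0.4551, -0.2543, 0.0456]
eef_rot: [-0.0, 0.699, 0.715, -0.0]
wrist_force: [-3.7, -0.0, 6.1]
opening: 0.272
grasp_force: 62.2
```

```bash
python3 -c "
from h import *
go(453.3,-253.1,42,91.3)"
```

```text
t 4.33 pos [ 455.1 -254.3   45.6] F [-3.7 -0.   6.1] op 0.272 g 62.2
rot [-0.     0.    -0.001] now [ 1.3 -1.8  3.6] after [ 1.3 -1.8  3.6]
```

Call:
servo_tool(commands="0 0 0 0 0 -5 0;0 0 0 0 0 -15 0;0 0 0 0 0 -30 0;0 0 0 0 0 -35 0;0 0 0 0 0 -35 0")

```text
time_s: 4.95
eef_pos: [0.4553, -0.2539, 0.167]
eef_rot: [0.0, 0.699, 0.715, 0.0]
wrist_force: [0.0, -1.3, -3.0]
opening: 0.279
grasp_force: 61.0
```

```bash
python3 -c "
from h import *
from bench import camera
go(498,-17,60,91.3)
s=camera('scene');cv2.imwrite('pics/s2.png',s)
t=cv2.imread('pics/top0.png').astype(int);m=np.zeros(t.shape[:2],bool);m[195:275,225:305]=1
m&=(t[...,0]<100)&(t[...,0]-t[...,2]<30);c=max(cv2.findContours(m.astype(np.uint8),0,2)[0],key=cv2.contourArea)
print(cv2.minAreaRect((plane('top',c[:,0],.004)[:,:2]*1000).astype(np.float32)))"
```

```text
t 4.95 pos [ 455.3 -253.9  167. ] F [ 0.  -1.3 -3. ] op 0.279 g 61.0
rot [ 0.     0.    -0.001] now [235.9  47.9 107. ] after [235.9  48.1 107. ]
((496.6893310546875, -19.06519317626953), (147.64512634277344, 146.40786743164062), 7.119262218475342)
```

Call:
servo_tool(commands="0 0 0 25 5 0 0;0 0 0 45 9 0 0;0 0 0 45 9 0 0;0 0 0 45 9 0 0;0 0 0 45 9 0 0")

```text
time_s: 5.62
eef_pos: [0.4919, -0.0467, 0.1656]
eef_rot: [0.0, 0.699, 0.715, 0.0]
wrist_force: [0.3, 0.4, -3.5]
opening: 0.271
grasp_force: 61.1
```

Call:
servo_tool(commands="0 0 0 29 6 0 0;0 0 0 0 0 30 0;0 0 0 0 0 40 0;0 0 0 0 0 35 0;0 0 0 0 0 10 0")

```text
time_s: 6.25
eef_pos: [0.4952, -0.0185, 0.0483]
eef_rot: [-0.002, 0.699, 0.715, -0.001]
wrist_force: [0.3, -0.1, -3.3]
opening: 0.276
grasp_force: 60.9
```

Call:
servo_tool(commands="0 0 0 0 0 2 0;0 0 0 0 0 0 0;0 0 0 0 0 0 0")

```text
time_s: 6.62
eef_pos: [0.4982, -0.0195, 0.0497]
eef_rot: [0.001, 0.699, 0.715, 0.001]
wrist_force: [-0.8, 0.5, -2.7]
opening: 0.273
grasp_force: 60.9
```

```bash
python3 -c "
from h import *
go(498,-17,43.6,91.3)"
```

```text
t 6.62 pos [498.2 -19.5  49.7] F [-0.8  0.5 -2.7] op 0.273 g 60.9
rot [ 0.003  0.001 -0.001] now [ 2.5 -0.2  6.1] after [ 2.5 -0.2  6.1]
```

Call:
servo_tool(commands="0 0 0 0 0 3 0;0 0 0 0 0 1 0;0 0 0 0 0 1 0;0 0 0 0 0 0 0;0 0 0 0 0 0 0")

```text
time_s: 7.25
eef_pos: [0.4971, -0.0192, 0.0436]
eef_rot: [-0.0, 0.699, 0.715, -0.0]
wrist_force: [-3.2, 0.7, 4.8]
opening: 0.272
grasp_force: 62.0
```

Call:
servo_tool(commands="0 0 0 0 0 1 0;0 0 0 0 0 0 0;0 0 0 0 0 0 0")

```text
time_s: 7.62
eef_pos: [0.4972, -0.0192, 0.0436]
eef_rot: [-0.0, 0.699, 0.715, -0.0]
wrist_force: [-8.1, 1.9, 15.3]
opening: 0.268
grasp_force: 63.8
```

Call:
servo_tool(commands="0 0 0 0 0 -1 0;0 0 0 0 0 0 0;0 0 0 0 0 0 0.35;0 0 0 0 0 0 0.45;0 0 0 0 0 0 0.6")

```text
time_s: 8.25
eef_pos: [0.4972, -0.0192, 0.0432]
eef_rot: [0.0, 0.699, 0.715, 0.0]
wrist_force: [1.2, -0.8, -0.8]
opening: 0.602
grasp_force: 0.0
```

Call:
servo_tool(commands="0 0 0 0 0 0 1;0 0 0 0 0 0 1;0 0 0 0 0 0 1;0 0 0 0 0 -20 1;0 0 0 0 0 -40 1")

```text
time_s: 8.88
eef_pos: [0.4955, -0.0188, 0.1024]
eef_rot: [-0.002, 0.699, 0.715, -0.001]
wrist_force: [0.0, -0.8, 1.5]
opening: 1.004
grasp_force: 0.0
```

Call:
servo_tool(commands="0 0 0 0 0 -40 1;0 0 0.18 0 0 -10 1;0 0 0.18 0 0 0 1;0 0 0.18 0 0 0 1;0 0 0.18 0 0 0 1")

```text
time_s: 9.5
eef_pos: [0.4971, -0.0192, 0.1533]
eef_rot: [0.0, 0.908, 0.42, 0.0]
wrist_force: [0.3, 0.7, 0.2]
opening: 1.0
grasp_force: 0.0
```

```bash
python3 -c "
from h import *
from bench import camera
np.set_printoptions(precision=1,suppress=True)
go(497.2,-19.2,130,1.3)
t=camera('top');s=camera('scene');cv2.imwrite('pics/t3.png',t);cv2.imwrite('pics/s3.png',s)
p=proj('top',[.497,-.019,.08])[0].astype(int);q=proj('scene',[.497,-.019,.05])[0].astype(int)
cv2.imwrite('pics/c3.png',np.hstack([cv2.resize(i[b-40:b+40,a-40:a+40],(400,400),interpolation=2) for i,(a,b) in((t,p),(s,q))]))
print(p,q)"
```

```text
t 9.5 pos [497.1 -19.2 153.3] F [0.3 0.7 0.2] op 1.0 g 0.0
rot [ 0.  -0.   0.8] now [ 0.1  0.1 23.3] after [ 0.1  0.  23.3]
[265 233] [304 211]
```

View pics/c3.png

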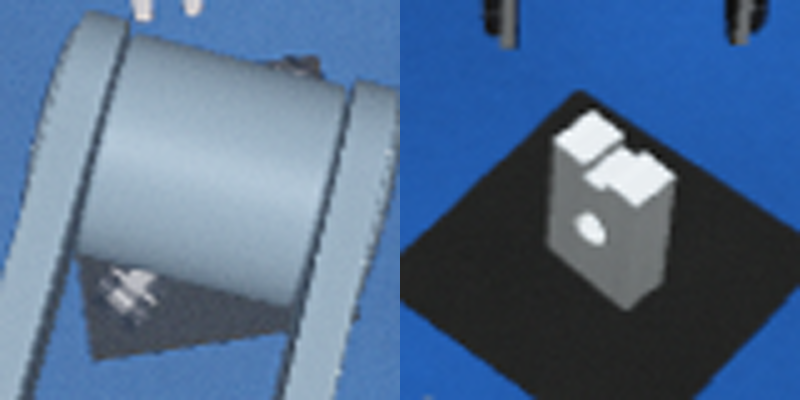

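The block stands upright on the mat, with its hole visible at scene (302,217). I'll use its top corners to measure the centre and yaw.

```bash
python3 -c "
from h import *
P=plane('scene',[[264+(x-400)/5,171+y/5] for x,y in((553,140),(595,110),(676,178),(638,206))],.084)*1000
print(P.round(1),P.mean(0)); e=P[2]-P[1]+P[3]-P[0]; print(np.degrees(np.arctan2(e[1],e[0])),np.linalg.norm(e)/2)
h=plane('scene',[[264+(591-400)/5,171+229/5]],.044)*1000;print('hole',h)
go(497.1,-19.2,45,1.3)"
```

```text
[[509.2 -40.6  84. ]
 [484.  -40.3  84. ]
 [484.2   9.8  84. ]
 [506.9   9.4  84. ]] [496.10856897 -15.41413825  84.        ]
91.18328030044312 50.05393864401075
hole [[508.54823753 -14.63501909  44.        ]]
t 9.6 pos [497.1 -19.2 153.3] F [ 0.6 -0.   0.9] op 1.001 g 0.0
rot [-0.    -0.     0.849] now [0.000e+00 1.000e-01 1.083e+02] after [  0.    0.  108.3]
```

Call:
servo_tool(commands="0 0 0.18 0 0 0 1;0 0 0.18 0 0 0 1;0 0 0.18 0 0 0 1;0 0 0.18 0 0 0 1;0 0 0.085 0 0 0 1")

```text
time_s: 10.22
eef_pos: [0.497, -0.0192, 0.1532]
eef_rot: [-0.0, 0.999, 0.034, -0.0]
wrist_force: [-0.0, -0.1, 0.5]
opening: 1.001
grasp_force: 0.0
```

Call:
servo_tool(commands="0 0 0 0 -2.5 30 1;0 0 0 0 0 30 1;0 0 0 0 0 30 1;0 0 0 0 0 20 1;0 0 0 0 0 0 1")

```text
time_s: 10.85
eef_pos: [0.4954, -0.0163, 0.0418]
eef_rot: [-0.001, 0.999, 0.035, -0.002]
wrist_force: [0.8, 1.1, 0.3]
opening: 1.0
grasp_force: 0.0
```

Call:
servo_tool(commands="0 0 0 0 0 0 0.9;0 0 0 0 0 0 0.8;0 0 0 0 0 0 0.7;0 0 0 0 0 0 0.66;0 0 0 0 0 0 0.63")

```text
time_s: 11.48
eef_pos: [0.497, -0.0167, 0.0435]
eef_rot: [0.0, 0.999, 0.034, 0.0]
wrist_force: [-0.0, 0.1, -0.7]
opening: 0.628
grasp_force: 0.0
```

```bash
python3 -c "
from h import *
from bench import camera
go(497.1,-17,36,1.3)
s=camera('scene');cv2.imwrite('pics/s4.png',s)
cv2.imwrite('pics/c4.png',cv2.resize(s[161:251,254:354],(800,600),interpolation=2)[:, :])"
```

```text
t 11.47 pos [497.  -16.7  43.5] F [-0.   0.1 -0.7] op 0.628 g 0.0
rot [ 0.    -0.     0.045] now [0.1 0.3 7.5] after [0.1 0.3 7.5]
```

View pics/c4.png

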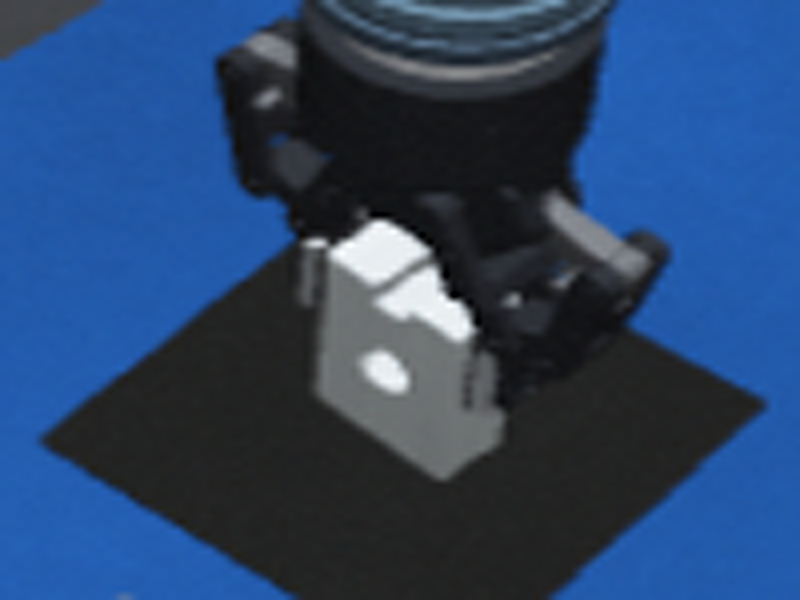

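The fingers straddle the block's width. The -y pad still has a small gap and the +y pad is close. I'll fix the yaw and height, shift slightly, then close.

Call:
servo_tool(commands="0 0 0.045 0 -0.7 4 0.66;0 0 0 0 0 3.5 0.64;0 0 0 0 0 0 0.61;0 0 0 0 0 0 0.59;0 0 0 0 0 0 0.57")

```text
time_s: 12.15
eef_pos: [0.497, -0.0162, 0.036]
eef_rot: [0.0, 1.0, 0.012, 0.0]
wrist_force: [-1.4, -2.1, 1.8]
opening: 0.579
grasp_force: 46.8
```

Call:
servo_tool(commands="0 0 0 0 0 0 0.5;0 0 0 0 0 0 0;0 0 0 0 0 0 0;0 0 0 0 0 0 0;0 0 0 0 0 0 0")

```text
time_s: 12.78
eef_pos: [0.497, -0.0162, 0.0361]
eef_rot: [0.0, 1.0, 0.011, 0.0]
wrist_force: [-2.7, -3.3, 4.8]
opening: 0.578
grasp_force: 61.5
```

Call:
servo_tool(commands="0 0 0 0 0 -4 0;0 0 0 0 0 -16 0;0 0 0 0 0 -35 0;0 0 0 0 0 -50 0;0 0 0 0 0 -45 0")

```text
time_s: 13.4
eef_pos: [0.4967, -0.0156, 0.1881]
eef_rot: [-0.0, 1.0, 0.011, 0.0]
wrist_force: [1.2, -0.2, -2.7]
opening: 0.581
grasp_force: 62.8
```

```bash
python3 -c "
from h import *
go(584.5,216.4,175,-10.6)"
```

```text
t 13.4 pos [496.7 -15.6 188.1] F [ 1.2 -0.2 -2.7] op 0.581 g 62.8
rot [-0.    -0.001  0.208] now [  93.1 -229.9   13.2] after [  43.6 -244.1   13.1]
```

Call:
servo_tool(commands="0 0 0.104 0 0 0 0;0 0 0.104 0 0 0 0;0 0 0 8 -40 0 0;0 0 0 8 -48 0 0;0 0 0 8 -48 0 0")

```text
time_s: 14.02
eef_pos: [0.5457, 0.1148, 0.1866]
eef_rot: [-0.0, 0.996, -0.093, 0.0]
wrist_force: [0.6, 0.3, -3.6]
opening: 0.576
grasp_force: 63.4
```

Call:
servo_tool(commands="0 0 0 8 -48 0 0;0 0 0 8 -48 0 0;0 0 0 4 -12 0 0;0 0 0 0 0 25 0;0 0 0 0 0 0 0")

```text
time_s: 14.65
eef_pos: [0.5829, 0.2152, 0.1587]
eef_rot: [0.001, 0.996, -0.092, -0.003]
wrist_force: [0.4, -0.8, -3.4]
opening: 0.581
grasp_force: 63.7
```

```bash
python3 -c "
from h import *
from bench import camera
go(584.5,216.4,145,-10.6)
t=camera('top');s=camera('scene');cv2.imwrite('pics/s5.png',s);cv2.imwrite('pics/t5.png',t)
s0=cv2.imread('pics/scene0.png')
cv2.imwrite('pics/c5.png',np.hstack([cv2.resize(i[220:350,310:400],(400,578),interpolation=2) for i in (s0,s)]))"
```

```text
t 14.65 pos [582.9 215.2 158.7] F [ 0.4 -0.8 -3.4] op 0.581 g 63.7
rot [ 0.002  0.005 -0.   ] now [ 1.4 -1.5 13.7] after [ 1.3 -1.5 13.7]
```

View pics/c5.png

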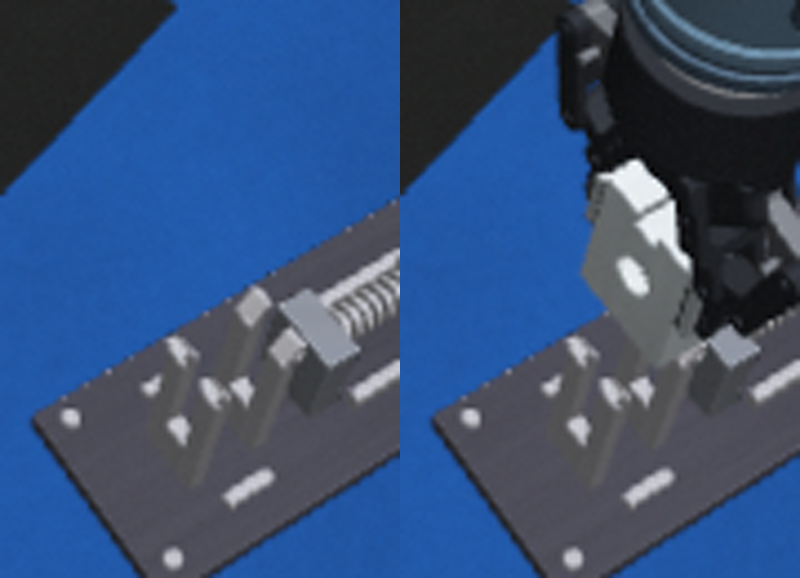

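The right picture shows the block above the tines, with its hole near scene (362,282). The left one shows the four tine tops. I'll cast both to points to refine the offset.

```bash
python3 -c "
from h import *
np.set_printoptions(precision=1,suppress=True)
k=lambda L,o=0:[[310+(x-o)/4.444,220+y/4.444] for x,y in L]
P=plane('scene',k([(180,350),(215,393),(255,303),(290,347)]),.107)*1000
print('tines',P[:,:2],P.mean(0))
a=np.radians(-10.6);X=np.array([np.cos(a),np.sin(a),0])
G=plane('scene',k([(280,300),(305,290),(358,348),(332,365)]),.066)*1000
print('guide->nest',G.mean(0)+53*X)
t=plane('scene',k([(598,175),(640,160),(690,265),(645,225)],400),.2067)*1000;print(t)
h=plane('scene',k([(633,277)],400),.1667)[0]*1000
print('block by hole',h-12*X)
go(584.5,216.4,115,-10.6)"
```

```text
tines [[605.8 206.9]
 [609.4 229.3]
 [566.7 213.4]
 [571.3 236.4]] [588.3 221.5 107. ]
guide->nest [585.5 219.8  66. ]
[[592.9 186.6 206.7]
 [576.1 192.8 206.7]
 [596.4 235.1 206.7]
 [596.  212.8 206.7]]
block by hole [583.3 216.4 166.7]
t 14.75 pos [584.8 215.2 161.2] F [ 0.2  0.9 -2.2] op 0.579 g 63.7
rot [ 0.  0. -0.] now [-0.5 -1.1 46.2] after [-0.5 -1.1 46.2]
```

Call:
servo_tool(commands="0 0 0 0.5 -2.5 8 0;0 0 0 0 0 10 0;0 0 0 0 0 8 0;0 0 0 0 0 5 0;0 0 0 0 0 0 0")

```text
time_s: 15.38
eef_pos: [0.5856, 0.218, 0.1291]
eef_rot: [0.0, 0.996, -0.092, -0.001]
wrist_force: [0.1, -0.1, -2.3]
opening: 0.578
grasp_force: 63.7
```

Call:
servo_tool(commands="0 0 0 0 0 3 0;0 0 0 0 0 3 0;0 0 0 0 0 2 0;0 0 0 0 0 0 0")

```text
time_s: 15.88
eef_pos: [0.5859, 0.2181, 0.1216]
eef_rot: [0.0, 0.996, -0.092, -0.0]
wrist_force: [-0.9, -0.1, -1.5]
opening: 0.58
grasp_force: 63.7
```

Call:
servo_tool(commands="0 0 0 0 0 6 0;0 0 0 0 0 8 0;0 0 0 0 0 8 0;0 0 0 0 0 8 0;0 0 0 0 0 0 0")

```text
time_s: 16.5
eef_pos: [0.5852, 0.218, 0.0906]
eef_rot: [0.0, 0.996, -0.092, -0.001]
wrist_force: [0.0, 0.0, -3.0]
opening: 0.579
grasp_force: 63.7
```

Call:
servo_tool(commands="0 0 0 0 0 8 0;0 0 0 0 0 8 0;0 0 0 0 0 8 0;0 0 0 0 0 4 0;0 0 0 0 0 0 0")

```text
time_s: 17.12
eef_pos: [0.5857, 0.2181, 0.0633]
eef_rot: [0.0, 0.996, -0.092, -0.0]
wrist_force: [-1.2, 0.7, -2.1]
opening: 0.575
grasp_force: 63.7
```

```bash
python3 -c "
from h import *
from bench import camera
go(584.5,216.4,44,-10.6)
s=camera('scene');cv2.imwrite('pics/s6.png',s)
cv2.imwrite('pics/c6.png',cv2.resize(s[260:350,310:410],(800,600),interpolation=2))"
```

```text
t 17.12 pos [585.7 218.1  63.3] F [-1.2  0.7 -2.1] op 0.575 g 63.7
rot [ 0.     0.001 -0.   ] now [-0.9  1.9 19.3] after [-0.9  1.9 19.3]
```

View pics/c6.png

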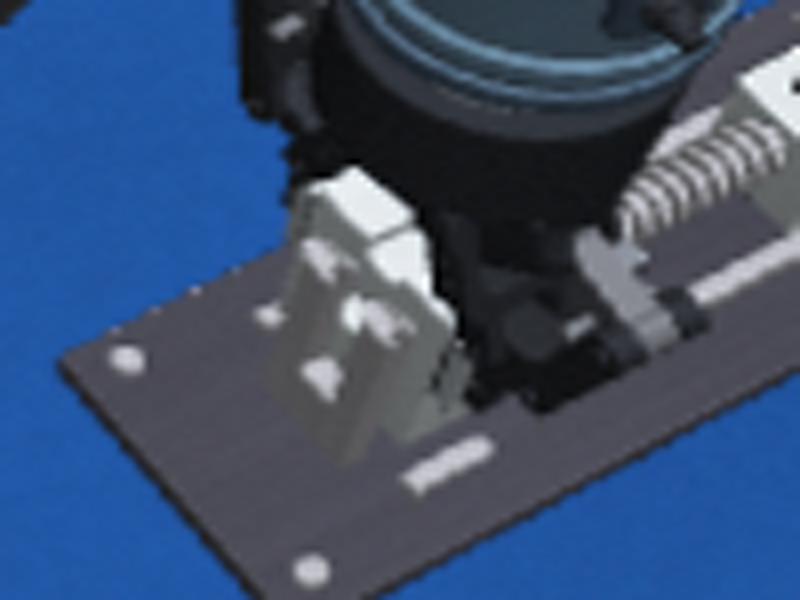

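The block is between the tines with clean sides. I'm lowering in small steps and watching the force at the lips, where the TCP is about 50 mm.

Call:
servo_tool(commands="0 0 0 0 0 5 0;0 0 0 0 0 4 0;0 0 0 0 0 2 0;0 0 0 0 0 0 0;0 0 0 0 0 0 0")

```text
time_s: 17.8
eef_pos: [0.5861, 0.2181, 0.0529]
eef_rot: [-0.0, 0.996, -0.092, 0.0]
wrist_force: [0.1, 0.2, -3.2]
opening: 0.578
grasp_force: 63.7
```

Call:
servo_tool(commands="0 0 0 0 0 1 0;0 0 0 0 0 1 0;0 0 0 0 0 1 0;0 0 0 0 0 0 0")

```text
time_s: 18.3
eef_pos: [0.5859, 0.2181, 0.0496]
eef_rot: [0.0, 0.996, -0.092, -0.0]
wrist_force: [0.0, 0.9, -2.9]
opening: 0.577
grasp_force: 63.7
```

Call:
servo_tool(commands="0 0 0 0 0 1 0;0 0 0 0 0 1 0;0 0 0 0 0 0 0")

```text
time_s: 18.68
eef_pos: [0.5859, 0.2181, 0.0477]
eef_rot: [0.0, 0.996, -0.092, -0.0]
wrist_force: [-0.6, 0.5, -3.2]
opening: 0.58
grasp_force: 63.7
```

Call:
servo_tool(commands="0 0 0 0 0 1 0;0 0 0 0 0 1 0;0 0 0 0 0 0 0")

```text
time_s: 19.05
eef_pos: [0.5859, 0.2181, 0.0456]
eef_rot: [0.0, 0.996, -0.092, -0.0]
wrist_force: [0.4, 0.2, -3.5]
opening: 0.576
grasp_force: 63.7
```

Call:
servo_tool(commands="0 0 0 0 0 1 0;0 0 0 0 0 0 0;0 0 0 0 0 0 0")

```text
time_s: 19.42
eef_pos: [0.586, 0.2181, 0.0448]
eef_rot: [-0.0, 0.996, -0.092, 0.0]
wrist_force: [-0.3, -0.0, -3.6]
opening: 0.58
grasp_force: 63.7
```

Past the lips with no force. Seating is expected near 44 mm.

Call:
servo_tool(commands="0 0 0 0 0 1 0;0 0 0 0 0 0 0;0 0 0 0 0 0 0")

```text
time_s: 19.8
eef_pos: [0.5862, 0.2181, 0.0441]
eef_rot: [-0.0, 0.996, -0.092, 0.0]
wrist_force: [-0.7, 0.2, 1.0]
opening: 0.578
grasp_force: 63.9
```

Call:
servo_tool(commands="0 0 0 0 0 0.7 0;0 0 0 0 0 0 0;0 0 0 0 0 0 0")

```text
time_s: 20.18
eef_pos: [0.5863, 0.2181, 0.0441]
eef_rot: [-0.0, 0.996, -0.092, 0.0]
wrist_force: [-3.7, -1.1, 5.9]
opening: 0.584
grasp_force: 64.8
```

Seated: the TCP stalled at 44.1 mm with the load rising. I'll release, retreat and locate the handle.

Call:
servo_tool(commands="0 0 0 0 0 -0.7 0.62;0 0 0 0 0 0 0.75;0 0 0 0 0 0 0.9;0 0 0 0 0 0 1;0 0 0 0 0 0 1")

```text
time_s: 20.8
eef_pos: [0.586, 0.2181, 0.0437]
eef_rot: [-0.0, 0.996, -0.092, -0.0]
wrist_force: [0.1, -0.0, 0.4]
opening: 1.002
grasp_force: 0.0
```

Call:
servo_tool(commands="0 0 0 0 0 -15 1;0 0 0 0 0 -35 1;0 0 0 0 0 -40 1;0 0 0 0 0 -30 1;0 0 0 -40 0 0 0")

```text
time_s: 21.42
eef_pos: [0.5507, 0.2254, 0.1689]
eef_rot: [-0.001, 0.996, -0.093, 0.005]
wrist_force: [-0.7, 1.1, -0.8]
opening: 0.818
grasp_force: 0.0
```

Call:
servo_tool(commands="0 0 0 -40 0 0 0;0 0 0 -40 0 0 0;0 0 0 -40 0 0 0;0 0 0 -18 0 0 0;0 0 0 0 0 0 0")

```text
time_s: 22.05
eef_pos: [0.4111, 0.2512, 0.1647]
eef_rot: [-0.0, 0.996, -0.092, 0.001]
wrist_force: [0.0, -0.0, 0.3]
opening: 0.0
grasp_force: 0.0
```

```bash
python3 -c "
from h import *
from bench import camera
np.set_printoptions(precision=1,suppress=True)
go(411,251,72,-10.6)
k=lambda x,y:((x-216)/340*60+145,y/594*105+175)
print(plane('top',[k(345,452)],.062)*1000,plane('top',[k(335,451)],.098)*1000)
t=camera('top');s=camera('scene');cv2.imwrite('pics/s7.png',s);cv2.imwrite('pics/t7.png',t)
s0=s
cv2.imwrite('pics/c7.png',np.hstack([cv2.resize(s[240:350,310:450],(560,440),interpolation=2),cv2.resize(t[170:280,145:205],(240,440),interpolation=2)]))"
```

```text
t 22.05 pos [411.1 251.2 164.7] F [ 0.  -0.   0.3] op 0.0 g 0.0
rot [-0. -0.  0.] now [-0.2  0.3 92.7] after [-0.   0.2 92.7]
[[446.6 242.   62. ]] [[447.5 239.7  98. ]]
```

View pics/c7.png

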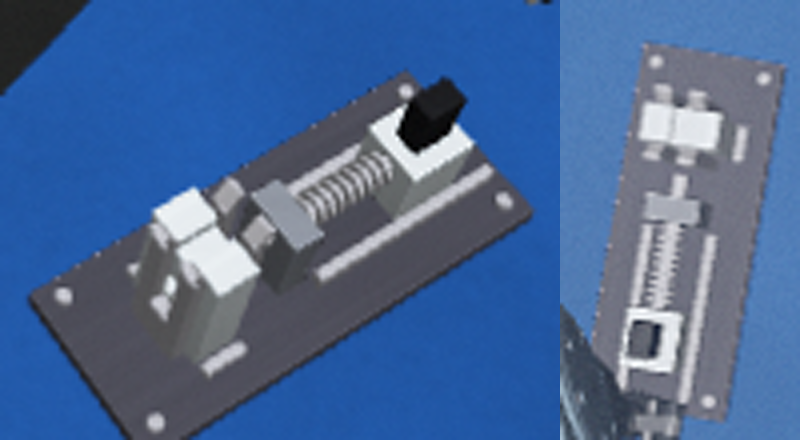

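The block sits fully down in the fixture, top at scene (362,299), and the handle top is at scene (420,264). The shut fingers are behind the handle, so I'll lower and push.

Call:
servo_tool(commands="0 0 0 0 1.5 30 0;0 0 0 0 0 30 0;0 0 0 0 0 28 0;0 0 0 0 0 0 0;0 0 0 0 0 0 0")

```text
time_s: 22.78
eef_pos: [0.4122, 0.2494, 0.0766]
eef_rot: [-0.0, 0.996, -0.093, 0.001]
wrist_force: [-0.6, -1.0, 0.8]
opening: 0.005
grasp_force: 0.0
```

Call:
servo_tool(commands="0 0 0 3 0 0 0;0 0 0 3 0 0 0;0 0 0 3 0 0 0;0 0 0 0 0 0 0")

```text
time_s: 23.28
eef_pos: [0.42, 0.2477, 0.076]
eef_rot: [-0.0, 0.996, -0.093, 0.0]
wrist_force: [0.0, 0.8, -1.1]
opening: 0.001
grasp_force: 0.0
```

Call:
servo_tool(commands="0 0 0 2 0 0 0;0 0 0 2 0 0 0;0 0 0 2 0 0 0;0 0 0 0 0 0 0")

```text
time_s: 23.78
eef_pos: [0.4251, 0.2467, 0.0757]
eef_rot: [0.0, 0.996, -0.092, -0.001]
wrist_force: [-1.7, 0.4, 3.5]
opening: 0.001
grasp_force: 1.4
```

Call:
servo_tool(commands="0 0 0 2 0 0 0;0 0 0 2 0 0 0;0 0 0 0 0 0 0")

```text
time_s: 24.15
eef_pos: [0.4293, 0.2459, 0.0756]
eef_rot: [0.0, 0.996, -0.093, -0.0]
wrist_force: [-2.5, 0.7, 1.4]
opening: 0.001
grasp_force: 1.6
```

Call:
servo_tool(commands="0 0 0 4 0 0 0;0 0 0 4 0 0 0;0 0 0 4 0 0 0;0 0 0 4 0 0 0;0 0 0 0 0 0 0")

```text
time_s: 24.78
eef_pos: [0.4452, 0.2429, 0.0756]
eef_rot: [-0.0, 0.996, -0.093, -0.0]
wrist_force: [-4.0, 1.4, 1.6]
opening: 0.002
grasp_force: 2.6
```

Call:
servo_tool(commands="0 0 0 4 0 0 0;0 0 0 4 0 0 0;0 0 0 4 0 0 0;0 0 0 0 0 0 0")

```text
time_s: 25.28
eef_pos: [0.4566, 0.2408, 0.0756]
eef_rot: [0.0, 0.996, -0.093, -0.001]
wrist_force: [-6.6, 2.6, 2.5]
opening: -0.002
grasp_force: 3.2
```

Call:
servo_tool(commands="0 0 0 4 0 0 0;0 0 0 4 0 0 0;0 0 0 3 0 0 0;0 0 0 0 0 0 0")

```text
time_s: 25.78
eef_pos: [0.4671, 0.2388, 0.0756]
eef_rot: [0.0, 0.996, -0.092, -0.001]
wrist_force: [-7.7, 2.2, 3.8]
opening: -0.004
grasp_force: 3.9
```

Call:
servo_tool(commands="0 0 0 1 0 0 0;0 0 0 1 0 0 0;0 0 0 0 0 0 0")

```text
time_s: 26.15
eef_pos: [0.4688, 0.2385, 0.0756]
eef_rot: [0.0, 0.996, -0.092, -0.001]
wrist_force: [-7.2, 1.8, 4.7]
opening: 0.001
grasp_force: 4.1
```

Call:
servo_tool(commands="0 0 0 1 0 0 0;0 0 0 1 0 0 0;0 0 0 0 0 0 0")

```text
time_s: 26.52
eef_pos: [0.4707, 0.2381, 0.0756]
eef_rot: [0.0, 0.996, -0.092, -0.001]
wrist_force: [-8.3, 2.6, 3.2]
opening: -0.001
grasp_force: 4.2
```

Call:
servo_tool(commands="0 0 0 1 0 0 0;0 0 0 1 0 0 0;0 0 0 0 0 0 0")

```text
time_s: 26.9
eef_pos: [0.4726, 0.2378, 0.0756]
eef_rot: [0.0, 0.996, -0.092, -0.001]
wrist_force: [-7.3, 2.0, 4.4]
opening: 0.001
grasp_force: 4.3
```

Call:
servo_tool(commands="0 0 0 1 0 0 0;0 0 0 0 0 0 0;0 0 0 0 0 0 0")

```text
time_s: 27.28
eef_pos: [0.4735, 0.2376, 0.0756]
eef_rot: [0.0, 0.996, -0.092, -0.001]
wrist_force: [-8.4, 1.9, 3.9]
opening: 0.003
grasp_force: 4.4
```

Call:
servo_tool(commands="0 0 0 0.7 0 0 0;0 0 0 0 0 0 0;0 0 0 0 0 0 0")

```text
time_s: 27.65
eef_pos: [0.4741, 0.2375, 0.0756]
eef_rot: [0.0, 0.996, -0.092, -0.001]
wrist_force: [-9.2, 2.2, 4.7]
opening: -0.003
grasp_force: 4.5
```

Call:
servo_tool(commands="0 0 0 0.7 0 0 0;0 0 0 0 0 0 0;0 0 0 0 0 0 0")

```text
time_s: 28.02
eef_pos: [0.4748, 0.2374, 0.0756]
eef_rot: [0.0, 0.996, -0.092, -0.001]
wrist_force: [-7.7, 2.3, 5.0]
opening: 0.001
grasp_force: 4.5
```

Call:
servo_tool(commands="0 0 0 0.7 0 0 0;0 0 0 0 0 0 0;0 0 0 0 0 0 0")

```text
time_s: 28.4
eef_pos: [0.4752, 0.2373, 0.0756]
eef_rot: [0.0, 0.996, -0.092, -0.002]
wrist_force: [-10.8, 2.9, 6.8]
opening: -0.004
grasp_force: 5.1
```

Call:
servo_tool(commands="0 0 0 0.5 0 0 0;0 0 0 0 0 0 0;0 0 0 0 0 0 0")

```text
time_s: 28.78
eef_pos: [0.4753, 0.2373, 0.0756]
eef_rot: [0.0, 0.996, -0.092, -0.002]
wrist_force: [-11.3, 2.5, 7.3]
opening: -0.003
grasp_force: 5.8
```

Call:
servo_tool(commands="0 0 0 0.7 0 0 0;0 0 0 0 0 0 0;0 0 0 0 0 0 0")

```text
time_s: 29.15
eef_pos: [0.4756, 0.2372, 0.0756]
eef_rot: [0.0, 0.996, -0.092, -0.003]
wrist_force: [-12.8, 2.4, 8.6]
opening: -0.001
grasp_force: 6.7
```

Call:
servo_tool(commands="0 0 0 0.7 0 0 0;0 0 0 0 0 0 0;0 0 0 0 0 0 0")

```text
time_s: 29.52
eef_pos: [0.4758, 0.2372, 0.0756]
eef_rot: [0.0, 0.996, -0.092, -0.003]
wrist_force: [-14.7, 4.1, 11.0]
opening: -0.003
grasp_force: 7.7
```

Call:
servo_tool(commands="0 0 0 0.5 0 0 0;0 0 0 0 0 0 0;0 0 0 0 0 0 0")

```text
time_s: 29.9
eef_pos: [0.476, 0.2371, 0.0756]
eef_rot: [0.0, 0.996, -0.092, -0.003]
wrist_force: [-16.3, 3.5, 11.5]
opening: 0.001
grasp_force: 8.3
```

Push has risen about 14 N against a rigid stop, so this is the end stop. A quick lift will let it snap back.

Call:
servo_tool(commands="0 0 0 0 0 -55 0;0 0 0 0 0 -50 0;0 0 0 0 0 -30 0;0 0 0 -40 0 0 0;0 0 0 -40 0 0 0")

```text
time_s: 30.52
eef_pos: [0.4014, 0.2512, 0.2118]
eef_rot: [-0.0, 0.996, -0.093, 0.002]
wrist_force: [-0.0, 0.3, -0.8]
opening: -0.003
grasp_force: 0.0
```

Call:
servo_tool(commands="0 0 0 -40 0 0 0;0 0 0 -40 0 0 0;0 0 0 0 0 0 0;0 0 0 0 0 0 0")

```text
time_s: 31.02
eef_pos: [0.3234, 0.2661, 0.2115]
eef_rot: [-0.0, 0.996, -0.092, 0.001]
wrist_force: [0.3, -1.2, 0.5]
opening: -0.001
grasp_force: 0.0
```

```bash
python3 -c "
from h import *
from bench import camera
go(411,251,72,-10.6)
t=camera('top');s=camera('scene');s7=cv2.imread('pics/s7.png')
print(cv2.absdiff(s[235:350,310:450],s7[235:350,310:450]).max(2).__gt__(60).sum())
cv2.imwrite('pics/c8.png',np.hstack([cv2.resize(s,(533,400)),cv2.resize(s[240:350,310:450],(260,400),interpolation=2)]))"
```

```text
t 31.02 pos [323.4 266.1 211.5] F [ 0.3 -1.2  0.5] op -0.001 g 0.0
rot [-0.001 -0.003 -0.   ] now [ 88.5  -1.1 139.8] after [ 88.9  -1.2 139.5]
60
```

View pics/c8.png

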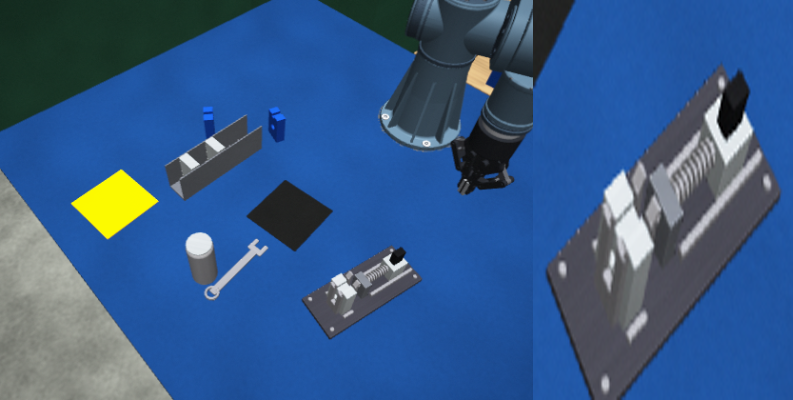

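The block is seated at full-frame scene (362,300), the slide is back home with its handle at (420,268), and the blanks, can and wrench haven't moved. The arm is clear.

```bash
python3 -c "
from bench import *
print(hand_in())"
```

```text
the job is handed in; nothing more can be done
None
```

The job is handed in at about 31 s of robot time: the guide block is seated in the fixture, the slide was pushed to its end stop at about 17 N and snapped back home, and the blanks, oil can and wrench are where they were.

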